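Sort measured valve trim parts into their trays

ROBOT

A 6-joint arm with a two-finger parallel gripper is mounted at the origin on the work surface. World frame = base frame: x ahead of the robot, y to its left, z up, the work surface at z = 0. Lengths are in mm, angles in degrees, forces in N, time in s.
With the tool pointing down it reaches from about 300 to 850 mm from the base axis. Payload 4.2 kg.
Tool frame: the origin (TCP) lies midway between the tips of the shut fingers; the grasp point (between the pads) lies 19 mm behind it; z points along the fingers, y is the direction in which the jaws open and shut (so a half turn about z gives the same grasp; the last joint's range is limited). The gripper opens to 91 mm and grips with 3 to 60 N. Pads are 32 mm wide; open, the fingers measure 118 mm over their backs; the gripper's body (76 mm by 178 mm) begins 60 mm behind the grasp point.
Start: joints at [-68.239, 18.312, 89.639, -0, 72.044, -1.146], TCP at [223.815, -529.673, 180.776] pointing down, gripper open.
Joint ranges: [-177.97, 177.97], [-48.28, 115.42], [12.27, 149.76], [-77.06, 257.06], [2.81, 150.46], [-146.56, 146.56]. Speed limits (degrees/s): [147.25, 147.25, 180, 180, 180, 180].

INTERFACE

Orientations are given as [roll, pitch, yaw] about the fixed x, y, z axes, in that order (R = Rz(yaw) Ry(pitch) Rx(roll)).
In Python, from workcell import env gives the robot as it stands.
- The arm moves only by the shell command python3 -m jog 'ROWS' [FORCE]. ROWS is JSON, a list of rows, each an object of numbers: "dx", "dy", "dz": the shift along the world's x, y, z in m; "wx", "wy", "wz": the turn, a rotation vector about the world's x, y, z in rad; "grip": the gripper's target within -1 to 1 (shut at 1, half-way at 0, fully open at -1). In form: [{"dx": .., "dy": .., "dz": .., "wx": .., "wy": .., "wz": .., "grip": ..}, ...]. A call has 1 to 10 rows; each row shifts and turns the commanded pose from where the row before left it; what a row does not reach is not made up. A row lasts 1/10 s, in which the tool goes at most 50 mm and 8.59 degrees, less where a joint would pass 70% of its speed; a pose out of reach is approached as far as the arm can. A call with a gripper value outside its range is refused whole. The fingers move at their own pace and stop on an object; FORCE is the grip in N (left out, the last holds). Time passes only in rows, so rows that do not move let the fingers close. It gives the time, the measured TCP pose, the force and the opening at its end, in the units of the state.
- env.state(): the state, without advancing time (a new reading comes with each control period).
- env.grab_frame(name): name is "side" or "top"; returns the picture (400x640x3 uint8, red, green, blue); there is no depth.
- env.get_calibration(name): a dict with "fx", "fy", "cx", "cy" (pixels), "R" (3x3) and "t" (3): a world point X has camera coordinates R X + t. Camera axes: x right, y down, z forward; pixel columns grow to the right and rows downward; lengths in mm; the calibration is good to about 2 mm. A picture is of the moment at which its call begins. get_calibration takes no time and is no camera call.
- env.job_done(): hands the job in, once; it reports no verdict.
The state is a dict: "time_s": time; "qpos": joint angles; "qvel": joint speeds; "effort": joint torques, N m; "ee_pos": TCP position; "ee_rot": TCP orientation; "force": force on the tool from outside, world axes, zero at the start; "torque": the same for the moment, N m; "gripper_width": finger opening in mm.
Only numpy, scipy, OpenCV 4.12 (cv2) and the standard library are available. Lean on these libraries where they do the work, as an engineer would, in place of code of your own. Each camera call takes 0.05 s, during which the arm holds its last target. There are 200 camera calls.

TASK

The loose valve trim parts on the inspection table have been measured: sort them into the three trays, each standing upright on the floor of the tray that has the same kind of part screwed down at its far end as a pattern (two perforated cages, two flat seat rings, one plug with a stem). Set every part down gently, leave a little space between the two cages and between the two rings so that their faces do not touch, and do not shift the two black dotted scan targets standing among the parts.

Things in the scene. Friction and masses are not known exactly. Their poses are not given: they have to be found in the camera images.
- cage_a: A steel valve cage: an upright perforated sleeve (four rows of dark round holes) 50 mm across, 60 mm tall, wall 5 mm, open at both ends, about 0.28 kg. Stands loose on the table among the other parts. Origin at the centre of its underside, z up its axis. Can be gripped across its outside from above.
- cage_b: The second steel valve cage: an upright perforated sleeve (four rows of dark round holes) 50 mm across, 60 mm tall, wall 5 mm, open at both ends, about 0.28 kg. Stands loose on the table among the other parts. Origin at the centre of its underside, z up its axis. Can be gripped across its outside from above.
- ring_a: A steel valve seat ring: a thick flat plain ring 58 mm outside, 34 mm bore, 18 mm tall, about 0.24 kg, lying loose on the table among the other parts. Origin at the centre of its underside, z up its axis. Can be gripped across its outside from above.
- ring_b: The second steel valve seat ring: a thick flat plain ring 58 mm outside, 34 mm bore, 18 mm tall, about 0.24 kg, lying loose on the table among the other parts. Origin at the centre of its underside, z up its axis. Can be gripped across its outside from above.
- plug: steel valve plug standing on its head: head 40 mm across (34 mm at the foot) and 28 mm tall, then a short cone up to 34 mm, then an upright stem 12 mm thick up to 86 mm above the underside; about 0.32 kg. Stands loose on the table among the other parts. Origin at the centre of its underside, z up the stem. Can be gripped by the stem from above.
- tray_cage: The cage tray: light grey tray, dark liner, fixed, 200 (x) x 150 (y) mm, walls 5 mm thick, 20 mm high; floor top 5 mm above origin. Origin: centre of underside, z up, +x to its far end (away from the robot). Pattern piece fixed at x=+64 mm, y=0: a perforated cage like the loose ones, 60 mm tall plus 9 mm of strap and screw. Free floor: x -95..+35, y -70..+70 mm.
- tray_ring: The seat ring tray: light grey tray, dark liner, fixed, 200 (x) x 150 (y) mm, walls 5 mm thick, 20 mm high; floor top 5 mm above origin. Origin: centre of underside, z up, +x to its far end (away from the robot). Pattern piece fixed at x=+64 mm, y=0: a flat seat ring like the loose ones, 18 mm tall plus 9 mm of strap and screw. Free floor: x -95..+35, y -70..+70 mm.
- tray_plug: The plug tray: light grey tray, dark liner, fixed, 200 (x) x 150 (y) mm, walls 5 mm thick, 20 mm high; floor top 5 mm above origin. Origin: centre of underside, z up, +x to its far end (away from the robot). Pattern piece fixed at x=+64 mm, y=0: a plug like the loose one, stem up, 86 mm tall, with a strap at its foot. Free floor: x -95..+35, y -70..+70 mm.
- target_a: A scan reference target: a black six-sided flat-topped pyramid, 56 mm across the base corners, 26 mm tall, with white dots, 0.18 kg, standing loose on the table among the parts. Not to be shifted or tipped. Origin at the centre of its underside, z up.
- target_b: Another scan reference target: a black six-sided flat-topped pyramid, 56 mm across the base corners, 26 mm tall, with white dots, 0.18 kg, standing loose on the table among the parts. Not to be shifted or tipped. Origin at the centre of its underside, z up.
Mind the look-alikes: they are no part of the job. Leave any yellow look-alike of the ring_b alone.

How it is judged:
By the outcome, as a careful person would: the job done as asked, in the order asked, and still so for the second after the job is handed in, with the robot touching nothing.
It also fails if it takes over 106 s, if anything falls off the work surface, if the arm or the gripper's body presses on something with over 40 N, if the wrist force passes 120 N, or if a joint passes its speed limit or range.

## Working session

There is one attempt and no reset: what is moved stays moved. The work goes in short steps, Python scripts to look and compute and a shell command to move; the robot and the scene stay as the last step left them, time stands still between calls to the robot, and variables do not carry over. Pictures are saved under pics/ and viewed, about 12 in all and at most 16, crops included, and the job is handed in when it is done.

```bash
ls; mkdir -p pics
python3 - <<'E'
from workcell import env
import cv2,json
for n in("side","top"):
    im=env.grab_frame(n); cv2.imwrite(f"pics/{n}0.png",im[:,:,::-1])
    c=env.get_calibration(n); print(n,{k:(v.tolist() if hasattr(v,'tolist') else v) for k,v in c.items()})
s=env.state();print(s)
E
```

```text
pics
side {'fx': 410.6325056397554, 'fy': 410.6325056397554, 'cx': 324.1022676729745, 'cy': 200.04909955415718, 'R': [[-0.7253735848643273, -0.6879718654827376, 0.02297552361266698], [-0.34888541313682914, 0.33867013762032366, -0.8738315091506914], [0.5933903697241962, -0.6418701194076827, -0.4856857203276092]], 't': [420.823649218744, 207.64925871476947, 900.9315593244507]}
top {'fx': 408.06651232464077, 'fy': 408.06651232464077, 'cx': 323.74589582110207, 'cy': 201.47175676541434, 'R': [[-0.015620222733751353, -0.9998714862335125, 0.003608276449408879], [-0.9734627288270252, 0.014383447485600828, -0.22839315231212765], [0.22831190119306033, -0.007080074548782876, -0.9735622981186124]], 't': [66.67442355122186, 545.0580846022265, 1058.4966782242498]}
{'time_s': 0.1, 'qpos': array([-6.82417749e+01,  1.83487169e+01,  8.96999540e+01,  3.25619136e-04,
        7.20428194e+01, -1.14608021e+00]), 'qvel': array([-0.08002368, -0.1242457 , -0.30029325, -0.01162333,  0.00666647,
        0.08056401]), 'effort': array([-3.99924338e-04, -4.13334024e+01, -2.32508683e+01,  7.28320400e-02,
        4.21838521e-02, -5.08653318e-05]), 'ee_pos': array([ 223.60094646, -529.19797557,  179.993335  ]), 'ee_rot': array([-1.79908534e+02, -2.13948162e-03,  2.29042029e+01]), 'force': array([ 0.47828184,  0.12075903, -0.22427162]), 'torque': array([-0.00770899, -0.06206576, -0.03217864]), 'gripper_width': 91.33140405745696}
```

View pics/top0.png

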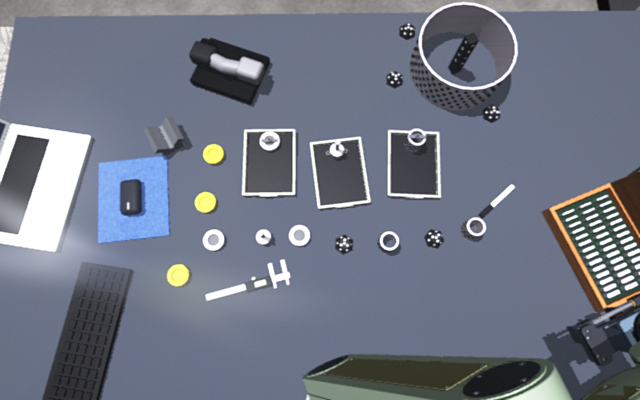

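View pics/side0.png

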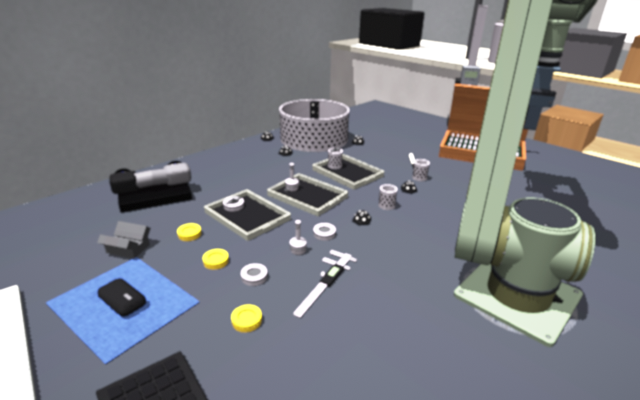

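Top view: the cages are at (389,240) and (476,227), and the second has a pen-like thing next to it. The plain rings are at (213,240) and (299,236), and the plug is at (263,237). Targets are at (344,243) and (434,238). The trays are ring (269,162), plug (340,172) and cage (414,164). The yellow rings are the look-alikes. Next I'll enlarge the parts and measure them.

```bash
cat > h.py <<'E'
import numpy as np, cv2
from workcell import env
C={n:env.get_calibration(n) for n in("side","top")}
for c in C.values():
    c["R"]=np.array(c["R"]);c["t"]=np.array(c["t"])
def ray(n,u,v):
    c=C[n]; d=c["R"].T@np.array([(u-c["cx"])/c["fx"],(v-c["cy"])/c["fy"],1]); return -c["R"].T@c["t"],d
def plane(n,u,v,z):
    o,d=ray(n,u,v); return o+d*(z-o[2])/d[2]
def tri(p,q):  # top px, side px -> point, gap
    o,d=ray("top",*p);e,f=ray("side",*q)
    s=np.linalg.lstsq(np.c_[d,-f],e-o,rcond=None)[0]; a=o+d*s[0];b=e+f*s[1]
    return (a+b)/2,np.linalg.norm(a-b)
def proj(n,X):
    c=C[n];x=c["R"]@np.array(X,float)+c["t"];return c["fx"]*x[0]/x[2]+c["cx"],c["fy"]*x[1]/x[2]+c["cy"]
def blobs(n,im,thr=110,amin=25):
    hsv=cv2.cvtColor(im,cv2.COLOR_RGB2HSV); m=((hsv[:,:,2]>thr)&(hsv[:,:,1]<70)).astype(np.uint8)
    k,l,s,c=cv2.connectedComponentsWithStats(m)
    return [(s[i,:5].tolist(),c[i].round(1).tolist()) for i in range(1,k) if s[i,4]>amin]
E
python3 - <<'E'
from h import *
a=cv2.imread("pics/top0.png");b=cv2.imread("pics/side0.png")
A=cv2.resize(a[120:300,190:530],None,fx=2.35,fy=2.35,interpolation=cv2.INTER_CUBIC)
cv2.imwrite("pics/c1.png",A)
B=cv2.resize(b[130:300,180:445],None,fx=3,fy=3,interpolation=cv2.INTER_CUBIC)
cv2.imwrite("pics/c2.png",B)
for n,im,r in(("top",a,(190,530,120,260)),("side",b,(180,445,130,300))):
    print(n)
    for s,c in blobs(n,im[:,:,::-1].copy()):
        if r[0]<c[0]<r[1] and r[2]<c[1]<r[3]:print(s,c,plane(n,*c,0).round(0)[:2])
E
```

```text
top
[0, 0, 640, 400, 193238] [302.4, 187.5] [604. 120.]
side
[0, 0, 640, 400, 202261] [304.0, 203.8] [614.  52.]
```

View pics/c1.png

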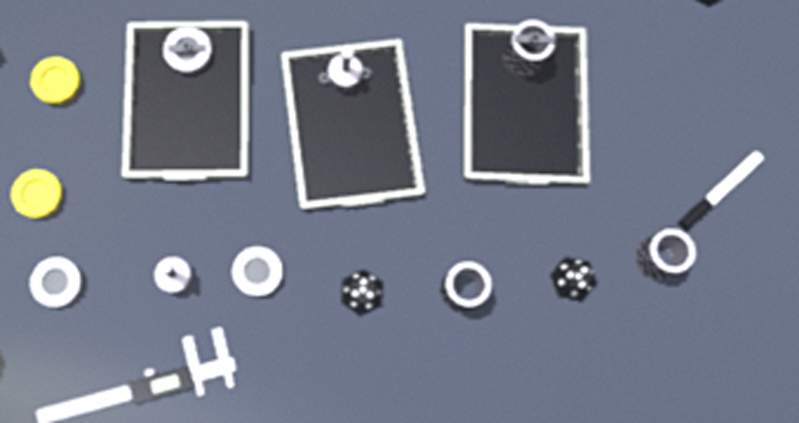

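View pics/c2.png

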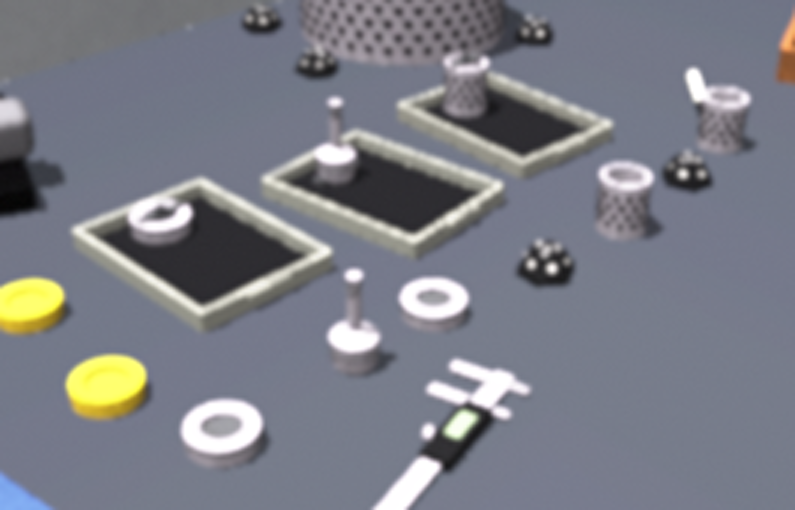

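```bash
cat >> h.py <<'E'
def rim(im,u,v,h=16,thr=150):
    """ellipse of the bright blob near (u,v)"""
    u,v=int(u),int(v); g=cv2.cvtColor(im[v-h:v+h,u-h:u+h],cv2.COLOR_RGB2GRAY)
    g=cv2.resize(g,None,fx=4,fy=4,interpolation=cv2.INTER_CUBIC)
    cs,_=cv2.findContours((g>thr).astype(np.uint8),cv2.RETR_EXTERNAL,cv2.CHAIN_APPROX_NONE)
    c=max(cs,key=cv2.contourArea); (x,y),ax,an=cv2.fitEllipse(c)
    return (u-h+(x-1.5)/4,v-h+(y-1.5)/4),(round(ax[0]/4,1),round(ax[1]/4,1),round(an))
E
python3 - <<'E'
from h import *
a=cv2.imread("pics/top0.png")[:,:,::-1].copy();b=cv2.imread("pics/side0.png")[:,:,::-1].copy()
P=dict(ring1=((213.5,240),(254,272),18),ring2=((299,235),(324.5,230),18),cage1=((389,241),(388.3,189),60),cage2=((476,227),(421.5,162.5),60))
for k,(p,q,z) in P.items():
    (p,ea),(q,eb)=rim(a,*p,thr=170),rim(b,*q,h=13,thr=160)
    X,g=tri(p,q); print(k,np.round(p,1),ea,np.round(q,1),eb,"tri",X.round(1),"gap",round(g,1),"top@z",plane("top",*p,z).round(1),"side@z",plane("side",*q,z).round(1))
# plug: stem top, from crops
X,g=tri((190+173/2.35,120+274/2.35),(180+354/3,130+274/3));print("plug stemtop",X,g,plane("top",190+172/2.35,120+274/2.35,86))
print("plug head side", plane("side",180+354/3,130+338/3,28))
# trays outer rim corners z=20 (top), near-left, near-right, far-right, far-left
T=dict(ring=[(123,177),(247,176),(247,23),(128,23)],plug=[(303,208),(423,192),(401,41),(283,54)],cage=[(465,179),(587,182),(585,29),(467,25)])
for k,c in T.items():
    W=np.array([plane("top",190+u/2.35,120+v/2.35,20) for u,v in c]);o=W.mean(0)
    d=W[2]+W[3]-W[0]-W[1]; print(k,o.round(0),"yaw",np.degrees(np.arctan2(d[1],d[0])).round(1),"size",np.linalg.norm(d)/2,np.linalg.norm(W[0]-W[1]))
S=dict(ring=((330,253),(203,322)),plug=((503,185),(413,248)),cage=((611,124),(523,170)))
for k,(r,l) in S.items():
    for nm,(u,v),(tu,tv) in(("near-right",r,T[k][1]),("near-left",l,T[k][0])):
        X,g=tri((190+tu/2.35,120+tv/2.35),(180+u/3,130+v/3));print(k,nm,X.round(0),g.round(1))
for nm,p,q in(("tA",(362,291),(545,248)),("tB",(575,277),(688,160))):
    print(nm,plane("top",190+p[0]/2.35,120+p[1]/2.35,26).round(0),plane("side",180+q[0]/3,130+q[1]/3,26).round(0))
for p in((683,225),(760,156),(204,395),(220,330),(150,372)): print("tool",plane("top",190+p[0]/2.35,120+p[1]/2.35,8).round(0))
E
```

```text
ring1 [212.9 239.4] (20.9, 22.2, 47) [253.3 271.7] (18.6, 27.1, 81) tri [451.4 369.3  16.5] gap 2.2 top@z [452.  369.7  18. ] side@z [448.8 369.9  18. ]
ring2 [298.9 234.9] (21.1, 21.7, 67) [324.  228.9] (14.4, 23.6, 90) tri [460.6 128.6  16.7] gap 2.2 top@z [461.3 129.2  18. ] side@z [458.2 129.6  18. ]
cage1 [389.  240.3] (19.1, 19.6, 122) [388.  188.4] (10.8, 18.7, 93) tri [ 435.8 -116.9   57.6] gap 2.5 top@z [ 436.5 -115.8   60. ] side@z [ 432.1 -113.5   60. ]
cage2 [475.9 226.1] (18.3, 19.9, 119) [417.9 160.3] (10.6, 24.4, 113) tri [ 474.8 -350.7   64.1] gap 9.0 top@z [ 471.6 -354.6   60. ] side@z [ 483.2 -356.6   60. ]
plug stemtop [452.07246552 222.03289379  83.44346595] 9.740521854250773 [447.89026175 219.61015422  86.        ]
plug head side [450.05566677 231.05754767  28.        ]
ring [677. 215.  20.] yaw -0.0 size 200.52705624347377 151.08790480215782
plug [643.  10.  20.] yaw 6.1 size 198.40671012141286 147.20535101314076
cage [ 666. -207.   20.] yaw -3.8 size 200.64336148617156 148.7844160676738
ring near-right [578. 140.  15.] 0.8
ring near-left [578. 291.  11.] 5.1
plug near-right [553. -75.  18.] 2.3
plug near-left [538.  72.  10.] 0.5
cage near-right [ 563. -276.   19.] 1.6
cage near-left [ 570. -129.    9.] 2.7
tA [433.   4.  26.] [433.   4.  26.]
tB [ 446. -249.   26.] [ 442. -248.   26.]
tool [ 510. -391.    8.]
tool [ 596. -496.    8.]
tool [316. 191.   8.]
tool [392. 173.   8.]
tool [344. 255.   8.]
```

Measured cage heights are 57.6 and about 64 mm (60 expected) and ring heights 16.6 mm (18 expected). The tray sizes fit as well. The cage at (476,227) is isolated enough. I'll go to it with the jaws at 60°, which keeps them clear of the brush and target_b.

```bash
python3 -m jog '[{"dx":0.0353,"dy":0.025,"dz":-0.01,"wz":-0.132},{"dx":0.0353,"dy":0.025,"dz":-0.01,"wz":-0.132},{"dx":0.0353,"dy":0.025,"dz":-0.01,"wz":-0.132},{"dx":0.0353,"dy":0.025,"dz":-0.01,"wz":-0.132},{"dx":0.0353,"dy":0.025,"dz":-0.01,"wz":-0.132},{"dx":0.0353,"dy":0.025,"dz":-0.01,"wz":-0.132},{"dx":0.0353,"dy":0.025,"dz":-0.01,"wz":-0.132},{},{}]' 10
python3 - <<'E'
from h import *
for n in("top","side"):
    im=env.grab_frame(n);cv2.imwrite(f"pics/{n}1.png",im[:,:,::-1])
a=cv2.imread("pics/top1.png")[175:300,350:550];b=cv2.imread("pics/side1.png")[60:250,330:480]
b=cv2.resize(b,(474,600));a=cv2.resize(a,(320,200))
o=np.zeros((600,800,3),np.uint8);o[:600,:474]=b;o[:200,474:794]=a
cv2.imwrite("pics/v1.png",o);print(tri((475.9,226.1),(421.3,162.7)))
E
```

```text
(array([ 471.32819552, -357.13109155,   55.12272735]), np.float64(2.8929840389047))invalid input
```

View pics/v1.png

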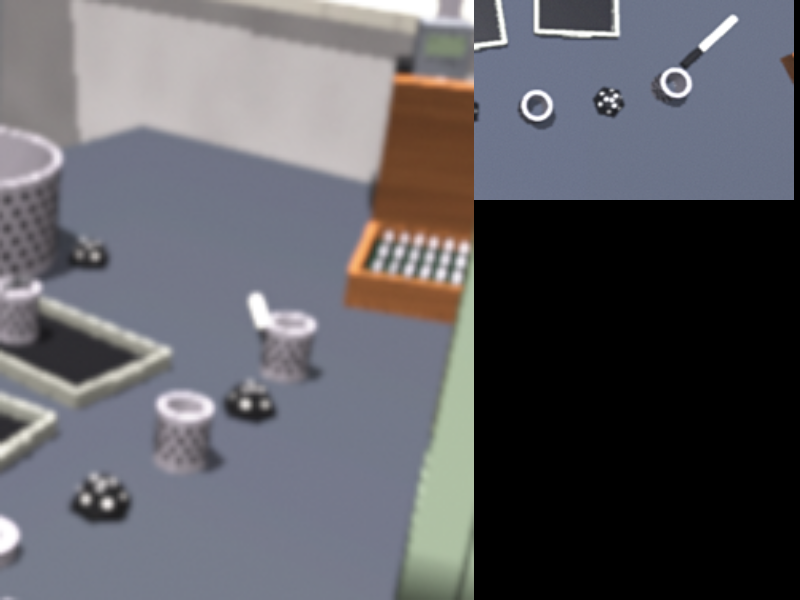

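The call was refused, so the arm hasn't moved. The view just shows the unchanged scene, with cage_b in front of a lying brush. I'll give every row its full set of keys.

```bash
python3 -m jog '[{"dx":0.0353,"dy":0.025,"dz":-0.01,"wx":0,"wy":0,"wz":-0.132,"grip":-1},{"dx":0.0353,"dy":0.025,"dz":-0.01,"wx":0,"wy":0,"wz":-0.132,"grip":-1},{"dx":0.0353,"dy":0.025,"dz":-0.01,"wx":0,"wy":0,"wz":-0.132,"grip":-1},{"dx":0.0353,"dy":0.025,"dz":-0.01,"wx":0,"wy":0,"wz":-0.132,"grip":-1},{"dx":0.0353,"dy":0.025,"dz":-0.01,"wx":0,"wy":0,"wz":-0.132,"grip":-1},{"dx":0.0353,"dy":0.025,"dz":-0.01,"wx":0,"wy":0,"wz":-0.132,"grip":-1},{"dx":0.0353,"dy":0.025,"dz":-0.01,"wx":0,"wy":0,"wz":-0.132,"grip":-1},{"dx":0,"dy":0,"dz":0,"wx":0,"wy":0,"wz":0,"grip":-1},{"dx":0,"dy":0,"dz":0,"wx":0,"wy":0,"wz":0,"grip":-1}]' 10
```

```text
time_s: 1.1
ee_pos: [471.1, -353.9, 110.2]
ee_rot: [180.0, 0.1, -29.8]
force: [0.1, -0.4, 0.6]
gripper_width: 91.2
```

```bash
python3 -m jog '[{"dx":0,"dy":-0.0015,"dz":-0.021},{"dx":0,"dy":0,"dz":-0.021},{"dz":-0.021},{"dz":-0.021},{"grip":1},{"grip":1},{"grip":1},{"grip":1},{"grip":1}]' 20
```

```text
invalid input
```

```bash
python3 -m jog '[{"dx":0,"dy":-0.0015,"dz":-0.021,"wx":0,"wy":0,"wz":0,"grip":-1},{"dx":0,"dy":0,"dz":-0.021,"wx":0,"wy":0,"wz":0,"grip":-1},{"dx":0,"dy":0,"dz":-0.021,"wx":0,"wy":0,"wz":0,"grip":-1},{"dx":0,"dy":0,"dz":-0.021,"wx":0,"wy":0,"wz":0,"grip":-1},{"dx":0,"dy":0,"dz":0,"wx":0,"wy":0,"wz":0,"grip":1},{"dx":0,"dy":0,"dz":0,"wx":0,"wy":0,"wz":0,"grip":1},{"dx":0,"dy":0,"dz":0,"wx":0,"wy":0,"wz":0,"grip":1},{"dx":0,"dy":0,"dz":0,"wx":0,"wy":0,"wz":0,"grip":1},{"dx":0,"dy":0,"dz":0,"wx":0,"wy":0,"wz":0,"grip":1}]' 20
```

```text
time_s: 2.0
ee_pos: [471.4, -356.6, 27.8]
ee_rot: [180.0, -0.1, -30.0]
force: [-1.0, 0.2, 0.0]
gripper_width: 54.2
```

```bash
python3 -m jog '[{"dx":0,"dy":0,"dz":0,"wx":0,"wy":0,"wz":0,"grip":1},{"dx":0,"dy":0,"dz":0,"wx":0,"wy":0,"wz":0,"grip":1},{"dx":0,"dy":0,"dz":0,"wx":0,"wy":0,"wz":0,"grip":1},{"dx":0,"dy":0,"dz":0.01,"wx":0,"wy":0,"wz":0,"grip":1},{"dx":0,"dy":0,"dz":0.02,"wx":0,"wy":0,"wz":0,"grip":1},{"dx":0,"dy":0,"dz":0.02,"wx":0,"wy":0,"wz":0,"grip":1},{"dx":0,"dy":0,"dz":0.02,"wx":0,"wy":0,"wz":0,"grip":1},{"dx":0,"dy":0,"dz":0.02,"wx":0,"wy":0,"wz":0,"grip":1},{"dx":0,"dy":0,"dz":0,"wx":0,"wy":0,"wz":0,"grip":1}]' 20
```

```text
time_s: 2.9
ee_pos: [472.7, -357.5, 120.2]
ee_rot: [179.9, -0.4, -30.0]
force: [0.4, 0.2, -0.1]
gripper_width: 0.3
```

The gripper closed to 0.3 mm, so it isn't holding the cage. I'll look.

Run:
```python
from h import *
for n in("top","side"):
    im=env.grab_frame(n);cv2.imwrite(f"pics/{n}2.png",im[:,:,::-1])
a=cv2.imread("pics/top2.png")[170:290,370:530];b=cv2.imread("pics/side2.png")[80:240,340:480]
a=cv2.resize(a,(400,300));b=cv2.resize(b,(400,457))
o=np.zeros((457,800,3),np.uint8);o[:457,400:]=b;o[:300,:400]=a
cv2.imwrite("pics/v2.png",o)
```

```text
(no output)
```

View pics/v2.png

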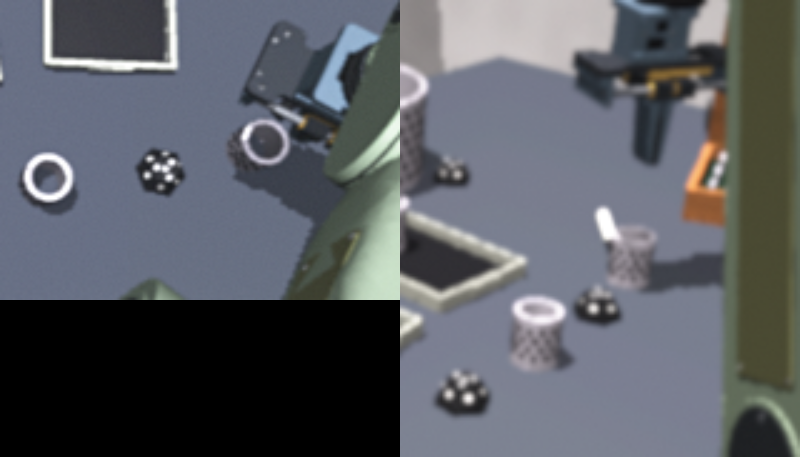

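Run:
```python
from h import *
s=env.state();print(s["ee_pos"],s["ee_rot"],s["gripper_width"])
for z in (120,139):
  for n,(x0,y0,f) in dict(top=(370,170,2.5),side=(340,80,2.857)).items():
    u,v=proj(n,[472.7,-357.5,z]);print(n,z,u,v,"crop",(u-x0)*f+(400 if n=="side" else 0),(v-y0)*f)
for n in C: print(n,-C[n]["R"].T@C[n]["t"])
a=cv2.imread("pics/top2.png")[:,:,::-1].copy()
p,e=rim(a,370+263/2.5,170+141/2.5,thr=150);print(p,e,plane("top",*p,60))
A=cv2.imread("pics/top2.png")[170:270,440:540];B=cv2.imread("pics/side2.png")[80:200,390:490]
o=np.zeros((480,800,3),np.uint8);o[:400,:400]=cv2.resize(A,(400,400),interpolation=2);o[:,400:]=cv2.resize(B,(400,480),interpolation=2)
cv2.imwrite("pics/v3.png",o)
```

```text
[ 470.81665718 -356.12854956  116.9158383 ] [ 1.79986548e+02 -2.35177939e-02 -3.00329050e+01] 0.4182979147803168
top 120 485.548487625618 221.77688783877016 crop 288.871219064045 129.4422195969254
side 120 423.26710573926385 144.4314351581751 crop 637.8941210970769 184.0806102469063
top 139 488.4711598592346 220.42708154131893 crop 296.1778996480865 126.06770385329732
side 139 424.08172779619235 138.97440845073504 crop 640.2214963137216 168.48988494375
side [-156.90395464  797.47127553  609.35141478]
top [ 289.96781074   66.32027602 1154.75941299]
(475.6723575592041, 226.0744915008545) (17.2, 19.1, 121) [ 471.84350868 -353.90452278   60.        ]
```

View pics/v3.png

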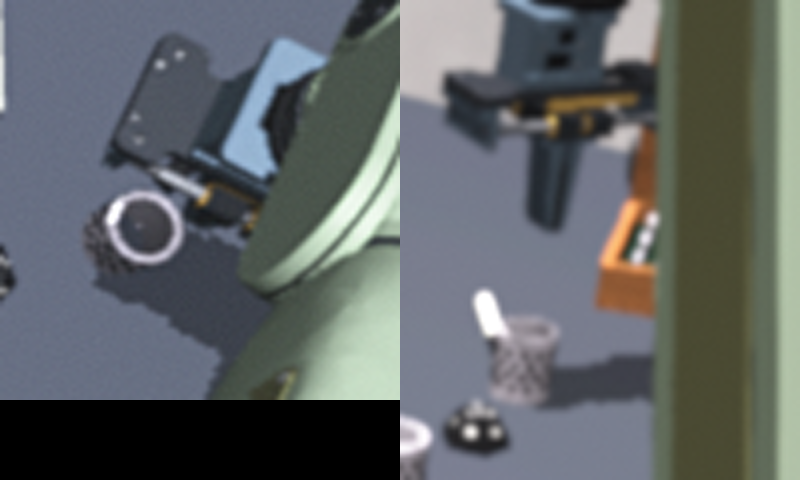

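Run:
```python
from h import *
for p,q in(((477.5,212),(412.5,109.5)),((491.2,218.7),(427.5,111))): print(tri(p,q))
# finger tip ray at candidate heights
for z in (110,117,130,140,150,160): print(z,plane("side",426.8,137.5,z).round(0),plane("side",424,135,z).round(0))
```

```text
(array([ 478.36618326, -284.53292977,  250.31955994]), np.float64(14.01841051456899))
(array([ 456.77882393, -321.14454139,  243.50836682]), np.float64(2.35520624397803))
110 [ 513. -449.  110.] [ 533. -464.  110.]
117 [ 503. -431.  117.] [ 524. -446.  117.]
130 [ 486. -399.  130.] [ 506. -413.  130.]
140 [ 473. -374.  140.] [ 492. -388.  140.]
150 [ 459. -349.  150.] [ 478. -363.  150.]
160 [ 446. -324.  160.] [ 464. -337.  160.]
```

The finger tips in the side image sit about 28–35 mm higher than the reported TCP. I'll open, go back to z = 26 (free of contact last time) and look at the tip height against the cage.

```bash
python3 -m jog '[{"dx":0,"dy":0,"dz":0,"wx":0,"wy":0,"wz":0,"grip":-1},{"dx":0,"dy":0,"dz":0,"wx":0,"wy":0,"wz":0,"grip":-1},{"dx":0,"dy":0,"dz":0,"wx":0,"wy":0,"wz":0,"grip":-1},{"dx":0,"dy":0,"dz":-0.01,"wx":0,"wy":0,"wz":0,"grip":-1},{"dx":0,"dy":0,"dz":-0.02,"wx":0,"wy":0,"wz":0,"grip":-1},{"dx":0,"dy":0,"dz":-0.02,"wx":0,"wy":0,"wz":0,"grip":-1},{"dx":0,"dy":0,"dz":-0.02,"wx":0,"wy":0,"wz":0,"grip":-1},{"dx":0,"dy":0,"dz":-0.02,"wx":0,"wy":0,"wz":0,"grip":-1},{"dx":0,"dy":0,"dz":0,"wx":0,"wy":0,"wz":0,"grip":-1}]' 20
python3 - <<'E'
from h import *
print(env.state()["qpos"].round(2),env.state()["ee_pos"])
for n in("top","side"):
    im=env.grab_frame(n);cv2.imwrite(f"pics/{n}4.png",im[:,:,::-1])
A=cv2.imread("pics/top4.png")[170:270,440:540];B=cv2.imread("pics/side4.png")[100:200,380:480]
cv2.imwrite("pics/v4.png",np.hstack([cv2.resize(A,(400,400),interpolation=2),cv2.resize(B,(400,400),interpolation=2)]))
E
```

```text
time_s: 3.9
ee_pos: [468.6, -354.4, 23.3]
ee_rot: [-179.9, 0.4, -30.0]
force: [-0.1, 0.5, 0.1]
gripper_width: 69.3
[-3.822e+01  2.756e+01  9.976e+01 -1.000e-02  5.310e+01  8.182e+01] [ 468.59715756 -354.37896429   23.26984976]
```

View pics/v4.png

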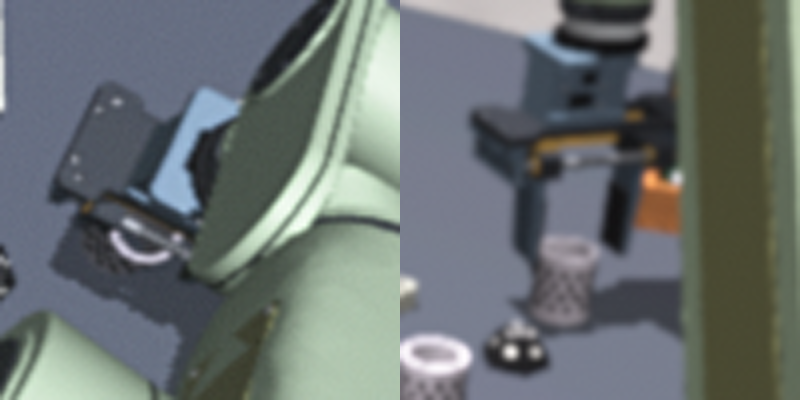

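The tips are at rim height (mid-point at about (423,163), against the rim centre at (421,163)) while the reported z is about 24. So the true tip height is about 34 mm above the reported TCP z, and I'll carry that offset. Next I'll descend another 32 mm and grip.

```bash
python3 -m jog '[{"dx":0,"dy":0,"dz":0,"wx":0,"wy":0,"wz":0,"grip":-1},{"dx":0,"dy":0,"dz":0,"wx":0,"wy":0,"wz":0,"grip":-1},{"dx":0,"dy":0,"dz":-0.008,"wx":0,"wy":0,"wz":0,"grip":-1},{"dx":0,"dy":0,"dz":-0.008,"wx":0,"wy":0,"wz":0,"grip":-1},{"dx":0,"dy":0,"dz":-0.008,"wx":0,"wy":0,"wz":0,"grip":-1},{"dx":0,"dy":0,"dz":-0.008,"wx":0,"wy":0,"wz":0,"grip":-1},{"dx":0,"dy":0,"dz":0,"wx":0,"wy":0,"wz":0,"grip":-1}]' 20
python3 -m jog '[{"dx":0,"dy":0,"dz":0,"wx":0,"wy":0,"wz":0,"grip":1},{"dx":0,"dy":0,"dz":0,"wx":0,"wy":0,"wz":0,"grip":1},{"dx":0,"dy":0,"dz":0,"wx":0,"wy":0,"wz":0,"grip":1},{"dx":0,"dy":0,"dz":0,"wx":0,"wy":0,"wz":0,"grip":1},{"dx":0,"dy":0,"dz":0,"wx":0,"wy":0,"wz":0,"grip":1},{"dx":0,"dy":0,"dz":0,"wx":0,"wy":0,"wz":0,"grip":1},{"dx":0,"dy":0,"dz":0,"wx":0,"wy":0,"wz":0,"grip":1},{"dx":0,"dy":0,"dz":0,"wx":0,"wy":0,"wz":0,"grip":1}]' 20
```

```text
time_s: 4.7
ee_pos: [469.9, -355.4, -6.9]
ee_rot: [-180.0, 0.2, -30.0]
force: [-1.1, -0.5, 0.4]
gripper_width: 90.9
time_s: 5.5
ee_pos: [471.0, -356.3, -5.0]
ee_rot: [180.0, -0.0, -30.0]
force: [0.2, 0.8, 1.9]
gripper_width: 48.9
```

Width 48.9 mm at ground level, so the cage is held. I'll lift it, carry it and turn.

```bash
python3 -m jog '[{"dx":0,"dy":0,"dz":0.01,"wx":0,"wy":0,"wz":0,"grip":1},{"dx":0,"dy":0,"dz":0.02,"wx":0,"wy":0,"wz":0,"grip":1},{"dx":0,"dy":0,"dz":0.025,"wx":0,"wy":0,"wz":0.146,"grip":1},{"dx":0,"dy":0,"dz":0.025,"wx":0,"wy":0,"wz":0.146,"grip":1},{"dx":0.02,"dy":0.013,"dz":0,"wx":0,"wy":0,"wz":0.146,"grip":1},{"dx":0.03,"dy":0.023,"dz":0,"wx":0,"wy":0,"wz":0.146,"grip":1},{"dx":0.033,"dy":0.023,"dz":0,"wx":0,"wy":0,"wz":0.146,"grip":1},{"dx":0.03,"dy":0.023,"dz":0,"wx":0,"wy":0,"wz":0.146,"grip":1},{"dx":0.03,"dy":0.023,"dz":0,"wx":0,"wy":0,"wz":0.146,"grip":1},{"dx":0.02,"dy":0.011,"dz":0,"wx":0,"wy":0,"wz":0.146,"grip":1}]' 20
python3 -m jog '[{"dx":0,"dy":0,"dz":0,"wx":0,"wy":0,"wz":0.146,"grip":1},{"dx":0,"dy":0,"dz":0,"wx":0,"wy":0,"wz":0.146,"grip":1},{"dx":0,"dy":0,"dz":0,"wx":0,"wy":0,"wz":0.146,"grip":1},{"dx":0,"dy":0,"dz":0,"wx":0,"wy":0,"wz":0.146,"grip":1},{"dx":0,"dy":0,"dz":-0.02,"wx":0,"wy":0,"wz":0.146,"grip":1},{"dx":0,"dy":0,"dz":-0.015,"wx":0,"wy":0,"wz":0.146,"grip":1},{"dx":0,"dy":0,"dz":0,"wx":0,"wy":0,"wz":0,"grip":1},{"dx":0,"dy":0,"dz":0,"wx":0,"wy":0,"wz":0,"grip":1},{"dx":0,"dy":0,"dz":0,"wx":0,"wy":0,"wz":0,"grip":1}]' 20
python3 - <<'E'
from h import *
s=env.state();print(s["ee_pos"],s["force"],s["qpos"].round(1))
for n in("top","side"):
    im=env.grab_frame(n);cv2.imwrite(f"pics/{n}5.png",im[:,:,::-1])
A=cv2.imread("pics/top5.png")[110:260,370:520];B=cv2.imread("pics/side5.png")[80:230,310:460]
cv2.imwrite("pics/v5.png",np.hstack([cv2.resize(A,(400,400),interpolation=2),cv2.resize(B,(400,400),interpolation=2)]))
E
```

```text
time_s: 6.5
ee_pos: [635.6, -237.7, 74.8]
ee_rot: [-180.0, -0.0, 37.3]
force: [-0.5, -0.4, -1.4]
gripper_width: 49.3
time_s: 7.4
ee_pos: [634.6, -240.4, 40.9]
ee_rot: [179.9, 0.0, 87.0]
force: [-0.5, 0.6, -2.3]
gripper_width: 48.9
[ 634.62172598 -240.43442957   40.90106983] [-0.49854201  0.64440737 -2.30591604] [-21.7  33.4  85.7   0.   60.8 -18.7]
```

View pics/v5.png

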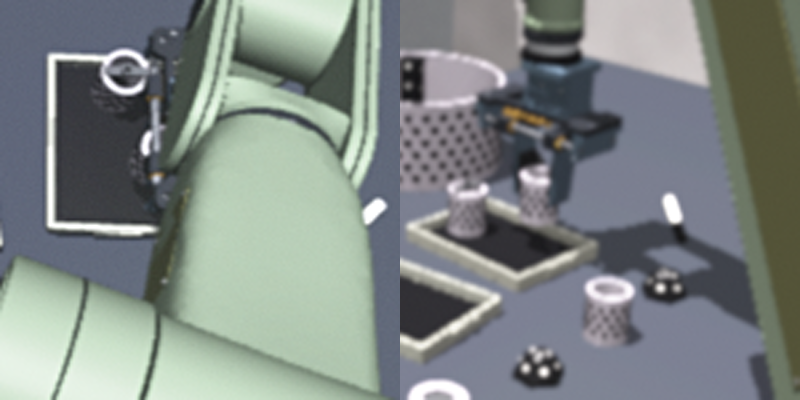

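Cage_b is held upright over the right side of the cage tray, and the force of −2.3 N matches its weight. Lowering it slowly.

```bash
python3 -m jog '[{"dx":0,"dy":0,"dz":-0.014,"wx":0,"wy":0,"wz":0,"grip":1},{"dx":0,"dy":0,"dz":-0.012,"wx":0,"wy":0,"wz":0,"grip":1},{"dx":0,"dy":0,"dz":-0.006,"wx":0,"wy":0,"wz":0,"grip":1},{"dx":0,"dy":0,"dz":-0.003,"wx":0,"wy":0,"wz":0,"grip":1},{"dx":0,"dy":0,"dz":-0.002,"wx":0,"wy":0,"wz":0,"grip":1},{"dx":0,"dy":0,"dz":-0.001,"wx":0,"wy":0,"wz":0,"grip":1},{"dx":0,"dy":0,"dz":-0.001,"wx":0,"wy":0,"wz":0,"grip":1},{"dx":0,"dy":0,"dz":0,"wx":0,"wy":0,"wz":0,"grip":1},{"dx":0,"dy":0,"dz":0,"wx":0,"wy":0,"wz":0,"grip":1}]' 20
```

```text
time_s: 8.4
ee_pos: [634.1, -240.2, 1.1]
ee_rot: [180.0, 0.0, 87.1]
force: [-0.3, -0.0, -2.4]
gripper_width: 49.2
```

```bash
python3 -m jog '[{"dx":0,"dy":0,"dz":-0.001,"wx":0,"wy":0,"wz":0,"grip":1},{"dx":0,"dy":0,"dz":-0.0005,"wx":0,"wy":0,"wz":0,"grip":1},{"dx":0,"dy":0,"dz":0,"wx":0,"wy":0,"wz":0,"grip":1},{"dx":0,"dy":0,"dz":0,"wx":0,"wy":0,"wz":0,"grip":1}]' 20
```

```text
time_s: 8.8
ee_pos: [634.2, -240.3, -0.0]
ee_rot: [179.9, 0.0, 87.1]
force: [-1.3, -0.3, 3.0]
gripper_width: 49.0
```

```bash
python3 -m jog '[{"dx":0,"dy":0,"dz":0,"wx":0,"wy":0,"wz":0,"grip":-0.5},{"dx":0,"dy":0,"dz":0,"wx":0,"wy":0,"wz":0,"grip":-0.5},{"dx":0,"dy":0,"dz":0,"wx":0,"wy":0,"wz":0,"grip":-0.5},{"dx":0,"dy":0,"dz":0,"wx":0,"wy":0,"wz":0,"grip":-0.5},{"dx":0,"dy":0,"dz":0.01,"wx":0,"wy":0,"wz":0,"grip":-0.5},{"dx":0,"dy":0,"dz":0.03,"wx":0,"wy":0,"wz":0,"grip":-0.5},{"dx":0,"dy":0,"dz":0.03,"wx":0,"wy":0,"wz":0,"grip":-0.5},{"dx":0,"dy":0,"dz":0.01,"wx":0,"wy":0,"wz":0,"grip":-0.5}]' 20
python3 -m jog '[{"dx":-0.033,"dy":0.021,"dz":0,"wx":0,"wy":0,"wz":0,"grip":-1},{"dx":-0.033,"dy":0.021,"dz":0,"wx":0,"wy":0,"wz":0,"grip":-1},{"dx":-0.033,"dy":0.021,"dz":0,"wx":0,"wy":0,"wz":0,"grip":-1},{"dx":-0.033,"dy":0.021,"dz":0,"wx":0,"wy":0,"wz":0,"grip":-1},{"dx":-0.033,"dy":0.021,"dz":0,"wx":0,"wy":0,"wz":0,"grip":-1},{"dx":-0.034,"dy":0.02,"dz":0,"wx":0,"wy":0,"wz":0,"grip":-1},{"dx":0,"dy":0,"dz":0,"wx":0,"wy":0,"wz":0,"grip":-1},{"dx":0,"dy":0,"dz":0,"wx":0,"wy":0,"wz":0,"grip":-1},{"dx":0,"dy":0,"dz":0,"wx":0,"wy":0,"wz":0,"grip":-1}]' 20
python3 - <<'E'
from h import *
for n in("top","side"):
    im=env.grab_frame(n);cv2.imwrite(f"pics/{n}6.png",im[:,:,::-1])
A=cv2.imread("pics/top6.png")[110:260,350:500];B=cv2.imread("pics/side6.png")[80:230,310:460]
cv2.imwrite("pics/v6.png",np.hstack([cv2.resize(A,(400,400),interpolation=2),cv2.resize(B,(400,400),interpolation=2)]))
E
```

```text
time_s: 9.6
ee_pos: [636.1, -241.0, 83.5]
ee_rot: [179.6, 0.1, 87.1]
force: [0.2, -0.4, 1.0]
gripper_width: 68.3
time_s: 10.5
ee_pos: [436.3, -115.7, 79.6]
ee_rot: [179.9, 0.0, 87.1]
force: [0.4, 0.9, 1.0]
gripper_width: 90.8
```

View pics/v6.png

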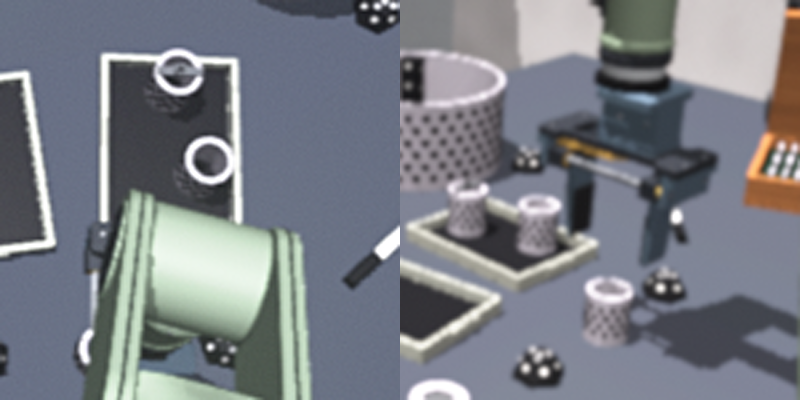

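Cage_b stands upright in the tray, clear of the wall and pattern, and the brush and targets are undisturbed. Now cage_a.

```bash
python3 -m jog '[{"dx":-0.001,"dy":0,"dz":-0.02,"wx":0,"wy":0,"wz":0,"grip":-1},{"dx":0,"dy":0,"dz":-0.022,"wx":0,"wy":0,"wz":0,"grip":-1},{"dx":0,"dy":0,"dz":-0.02,"wx":0,"wy":0,"wz":0,"grip":-1},{"dx":0,"dy":0,"dz":-0.014,"wx":0,"wy":0,"wz":0,"grip":-1},{"dx":0,"dy":0,"dz":-0.008,"wx":0,"wy":0,"wz":0,"grip":-1},{"dx":0,"dy":0,"dz":0,"wx":0,"wy":0,"wz":0,"grip":-1}]' 20
python3 -m jog '[{"dx":0,"dy":0,"dz":0,"wx":0,"wy":0,"wz":0,"grip":1},{"dx":0,"dy":0,"dz":0,"wx":0,"wy":0,"wz":0,"grip":1},{"dx":0,"dy":0,"dz":0,"wx":0,"wy":0,"wz":0,"grip":1},{"dx":0,"dy":0,"dz":0,"wx":0,"wy":0,"wz":0,"grip":1},{"dx":0,"dy":0,"dz":0,"wx":0,"wy":0,"wz":0,"grip":1},{"dx":0,"dy":0,"dz":0,"wx":0,"wy":0,"wz":0,"grip":1},{"dx":0,"dy":0,"dz":0,"wx":0,"wy":0,"wz":0,"grip":1},{"dx":0,"dy":0,"dz":0,"wx":0,"wy":0,"wz":0,"grip":1},{"dx":0,"dy":0,"dz":0,"wx":0,"wy":0,"wz":0,"grip":1}]' 20
```

```text
time_s: 11.2
ee_pos: [433.7, -115.3, -5.7]
ee_rot: [-179.9, -0.0, 87.1]
force: [-0.7, 0.0, 0.3]
gripper_width: 90.9
time_s: 12.1
ee_pos: [434.9, -115.4, -4.3]
ee_rot: [179.9, 0.0, 87.1]
force: [3.4, 0.4, 3.9]
gripper_width: 49.9
```

```bash
python3 -m jog '[{"dx":0,"dy":0,"dz":0.01,"wx":0,"wy":0,"wz":0,"grip":1},{"dx":0,"dy":0,"dz":0.02,"wx":0,"wy":0,"wz":0,"grip":1},{"dx":0,"dy":0,"dz":0.025,"wx":0,"wy":0,"wz":0,"grip":1},{"dx":0.01,"dy":-0.002,"dz":0.025,"wx":0,"wy":0,"wz":0,"grip":1},{"dx":0.035,"dy":-0.01,"dz":0,"wx":0,"wy":0,"wz":0,"grip":1},{"dx":0.038,"dy":-0.011,"dz":0,"wx":0,"wy":0,"wz":0,"grip":1},{"dx":0.038,"dy":-0.011,"dz":0,"wx":0,"wy":0,"wz":0,"grip":1},{"dx":0.038,"dy":-0.011,"dz":0,"wx":0,"wy":0,"wz":0,"grip":1},{"dx":0.03,"dy":-0.006,"dz":0,"wx":0,"wy":0,"wz":0,"grip":1},{"dx":0.014,"dy":-0.0035,"dz":-0.01,"wx":0,"wy":0,"wz":0,"grip":1}]' 20
python3 -m jog '[{"dx":0,"dy":0,"dz":-0.02,"wx":0,"wy":0,"wz":0,"grip":1},{"dx":0,"dy":0,"dz":-0.02,"wx":0,"wy":0,"wz":0,"grip":1},{"dx":0,"dy":0,"dz":-0.015,"wx":0,"wy":0,"wz":0,"grip":1},{"dx":0,"dy":0,"dz":-0.005,"wx":0,"wy":0,"wz":0,"grip":1},{"dx":0,"dy":0,"dz":-0.002,"wx":0,"wy":0,"wz":0,"grip":1},{"dx":0,"dy":0,"dz":-0.001,"wx":0,"wy":0,"wz":0,"grip":1},{"dx":0,"dy":0,"dz":0,"wx":0,"wy":0,"wz":0,"grip":1},{"dx":0,"dy":0,"dz":0,"wx":0,"wy":0,"wz":0,"grip":1}]' 20
```

```text
time_s: 13.1
ee_pos: [639.0, -170.2, 65.3]
ee_rot: [179.9, 0.0, 87.1]
force: [-0.7, 0.2, -2.6]
gripper_width: 49.6
time_s: 13.9
ee_pos: [637.3, -169.8, 3.1]
ee_rot: [179.9, 0.0, 87.1]
force: [-0.1, 0.4, -2.7]
gripper_width: 50.1
```

```bash
python3 -m jog '[{"dx":0,"dy":0,"dz":-0.001,"wx":0,"wy":0,"wz":0,"grip":1},{"dx":0,"dy":0,"dz":-0.001,"wx":0,"wy":0,"wz":0,"grip":1},{"dx":0,"dy":0,"dz":-0.0005,"wx":0,"wy":0,"wz":0,"grip":1},{"dx":0,"dy":0,"dz":0,"wx":0,"wy":0,"wz":0,"grip":1},{"dx":0,"dy":0,"dz":0,"wx":0,"wy":0,"wz":0,"grip":1}]' 20
```

```text
time_s: 14.4
ee_pos: [637.2, -169.8, 0.7]
ee_rot: [179.9, 0.0, 87.1]
force: [-2.1, 0.2, 4.5]
gripper_width: 49.9
```

Contact at about 4.5 N. Releasing, then on to the ring at (299,235).

```bash
python3 -m jog '[{"dx":0,"dy":0,"dz":0,"wx":0,"wy":0,"wz":0,"grip":-0.5},{"dx":0,"dy":0,"dz":0,"wx":0,"wy":0,"wz":0,"grip":-0.5},{"dx":0,"dy":0,"dz":0,"wx":0,"wy":0,"wz":0,"grip":-0.5},{"dx":0,"dy":0,"dz":0,"wx":0,"wy":0,"wz":0,"grip":-0.5},{"dx":0,"dy":0,"dz":0.01,"wx":0,"wy":0,"wz":0,"grip":-0.5},{"dx":0,"dy":0,"dz":0.03,"wx":0,"wy":0,"wz":0,"grip":-0.5},{"dx":0,"dy":0,"dz":0.03,"wx":0,"wy":0,"wz":0,"grip":-0.5},{"dx":0,"dy":0,"dz":0.01,"wx":0,"wy":0,"wz":0,"grip":-0.5}]' 20
python3 -m jog '[{"dx":-0.022,"dy":0.037,"dz":0,"wx":0,"wy":0,"wz":0.025,"grip":-1},{"dx":-0.022,"dy":0.037,"dz":0,"wx":0,"wy":0,"wz":0.025,"grip":-1},{"dx":-0.022,"dy":0.037,"dz":0,"wx":0,"wy":0,"wz":0,"grip":-1},{"dx":-0.022,"dy":0.038,"dz":0,"wx":0,"wy":0,"wz":0,"grip":-1},{"dx":-0.022,"dy":0.038,"dz":0,"wx":0,"wy":0,"wz":0,"grip":-1},{"dx":-0.022,"dy":0.038,"dz":0,"wx":0,"wy":0,"wz":0,"grip":-1},{"dx":-0.022,"dy":0.037,"dz":0,"wx":0,"wy":0,"wz":0,"grip":-1},{"dx":-0.023,"dy":0.037,"dz":0,"wx":0,"wy":0,"wz":0,"grip":-1},{"dx":0,"dy":0,"dz":0,"wx":0,"wy":0,"wz":0,"grip":-1},{"dx":0,"dy":0,"dz":0,"wx":0,"wy":0,"wz":0,"grip":-1}]' 20
python3 - <<'E'
from h import *
for n in("top","side"):
    im=env.grab_frame(n);cv2.imwrite(f"pics/{n}7.png",im[:,:,::-1])
A=cv2.imread("pics/top7.png")[120:260,190:470];B=cv2.imread("pics/side7.png")[100:300,200:440]
cv2.imwrite("pics/v7.png",np.hstack([cv2.resize(A,(400,200),interpolation=2)[:,:400],np.zeros((200,0,3),np.uint8)]) if 0 else np.hstack([cv2.copyMakeBorder(cv2.resize(A,(400,200),interpolation=2),0,133,0,0,0),cv2.resize(B,(400,333),interpolation=2)]))
E
```

```text
time_s: 15.2
ee_pos: [639.2, -170.3, 83.9]
ee_rot: [179.6, 0.1, 87.1]
force: [0.7, -0.6, 0.5]
gripper_width: 68.3
time_s: 16.2
ee_pos: [459.6, 129.8, 79.8]
ee_rot: [180.0, 0.0, 90.1]
force: [0.4, 0.1, -0.1]
gripper_width: 91.5
```

View pics/v7.png

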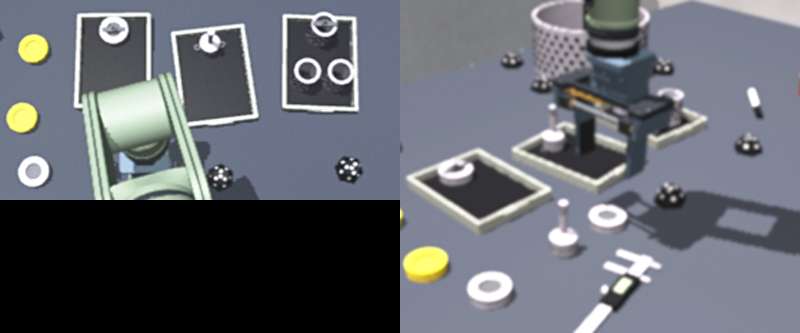

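Both cages stand in the tray with a gap between them. I count 11 views so far. Descending onto the ring.

```bash
python3 -m jog '[{"dx":0,"dy":0,"dz":-0.025,"wx":0,"wy":0,"wz":0,"grip":-1},{"dx":0,"dy":0,"dz":-0.025,"wx":0,"wy":0,"wz":0,"grip":-1},{"dx":0,"dy":0,"dz":-0.025,"wx":0,"wy":0,"wz":0,"grip":-1},{"dx":0,"dy":0,"dz":-0.015,"wx":0,"wy":0,"wz":0,"grip":-1},{"dx":0,"dy":0,"dz":-0.008,"wx":0,"wy":0,"wz":0,"grip":-1},{"dx":0,"dy":0,"dz":-0.005,"wx":0,"wy":0,"wz":0,"grip":-1},{"dx":0,"dy":0,"dz":-0.003,"wx":0,"wy":0,"wz":0,"grip":-1},{"dx":0,"dy":0,"dz":-0.002,"wx":0,"wy":0,"wz":0,"grip":-1},{"dx":0,"dy":0,"dz":0,"wx":0,"wy":0,"wz":0,"grip":-1}]' 20
python3 -m jog '[{"dx":0,"dy":0,"dz":0,"wx":0,"wy":0,"wz":0,"grip":1},{"dx":0,"dy":0,"dz":0,"wx":0,"wy":0,"wz":0,"grip":1},{"dx":0,"dy":0,"dz":0,"wx":0,"wy":0,"wz":0,"grip":1},{"dx":0,"dy":0,"dz":0,"wx":0,"wy":0,"wz":0,"grip":1},{"dx":0,"dy":0,"dz":0,"wx":0,"wy":0,"wz":0,"grip":1},{"dx":0,"dy":0,"dz":0,"wx":0,"wy":0,"wz":0,"grip":1},{"dx":0,"dy":0,"dz":0,"wx":0,"wy":0,"wz":0,"grip":1},{"dx":0,"dy":0,"dz":0,"wx":0,"wy":0,"wz":0,"grip":1}]' 20
```

```text
time_s: 17.2
ee_pos: [460.3, 129.3, -27.9]
ee_rot: [179.9, -0.0, 89.9]
force: [-0.3, 0.3, -1.0]
gripper_width: 91.2
time_s: 18.0
ee_pos: [460.4, 129.5, -28.0]
ee_rot: [179.9, -0.0, 89.9]
force: [0.7, 0.4, 0.8]
gripper_width: 57.6
```

```bash
python3 -m jog '[{"dx":0,"dy":0,"dz":0.01,"wx":0,"wy":0,"wz":0,"grip":1},{"dx":0,"dy":0,"dz":0.02,"wx":0,"wy":0,"wz":0,"grip":1},{"dx":0,"dy":0,"dz":0.02,"wx":0,"wy":0,"wz":0,"grip":1},{"dx":0.017,"dy":0.0047,"dz":0.01,"wx":0,"wy":0,"wz":0,"grip":1},{"dx":0.034,"dy":0.0092,"dz":0,"wx":0,"wy":0,"wz":0,"grip":1},{"dx":0.034,"dy":0.0092,"dz":0,"wx":0,"wy":0,"wz":0,"grip":1},{"dx":0.034,"dy":0.0092,"dz":0,"wx":0,"wy":0,"wz":0,"grip":1},{"dx":0.034,"dy":0.0092,"dz":0,"wx":0,"wy":0,"wz":0,"grip":1},{"dx":0.034,"dy":0.0092,"dz":0,"wx":0,"wy":0,"wz":0,"grip":1},{"dx":0,"dy":0,"dz":-0.01,"wx":0,"wy":0,"wz":0,"grip":1}]' 20
python3 -m jog '[{"dx":0,"dy":0,"dz":-0.016,"wx":0,"wy":0,"wz":0,"grip":1},{"dx":0,"dy":0,"dz":-0.016,"wx":0,"wy":0,"wz":0,"grip":1},{"dx":0,"dy":0,"dz":-0.007,"wx":0,"wy":0,"wz":0,"grip":1},{"dx":0,"dy":0,"dz":-0.003,"wx":0,"wy":0,"wz":0,"grip":1},{"dx":0,"dy":0,"dz":-0.001,"wx":0,"wy":0,"wz":0,"grip":1},{"dx":0,"dy":0,"dz":-0.001,"wx":0,"wy":0,"wz":0,"grip":1},{"dx":0,"dy":0,"dz":0,"wx":0,"wy":0,"wz":0,"grip":1},{"dx":0,"dy":0,"dz":0,"wx":0,"wy":0,"wz":0,"grip":1}]' 20
```

```text
time_s: 19.0
ee_pos: [652.1, 181.4, 22.8]
ee_rot: [179.6, -0.1, 89.9]
force: [0.2, -1.1, -1.9]
gripper_width: 57.9
time_s: 19.8
ee_pos: [647.2, 180.1, -21.6]
ee_rot: [179.9, -0.0, 89.9]
force: [-0.4, 0.9, -2.9]
gripper_width: 57.9
```

```bash
python3 -m jog '[{"dx":0,"dy":0,"dz":-0.001,"wx":0,"wy":0,"wz":0,"grip":1},{"dx":0,"dy":0,"dz":-0.0005,"wx":0,"wy":0,"wz":0,"grip":1},{"dx":0,"dy":0,"dz":0,"wx":0,"wy":0,"wz":0,"grip":1},{"dx":0,"dy":0,"dz":0,"wx":0,"wy":0,"wz":0,"grip":1}]' 20
```

```text
time_s: 20.2
ee_pos: [647.2, 180.1, -23.0]
ee_rot: [179.9, -0.0, 89.9]
force: [-1.7, -0.3, 3.1]
gripper_width: 58.3
```

```bash
python3 -m jog '[{"dx":0,"dy":0,"dz":0,"wx":0,"wy":0,"wz":0,"grip":-0.5},{"dx":0,"dy":0,"dz":0,"wx":0,"wy":0,"wz":0,"grip":-0.5},{"dx":0,"dy":0,"dz":0,"wx":0,"wy":0,"wz":0,"grip":-0.5},{"dx":0,"dy":0,"dz":0,"wx":0,"wy":0,"wz":0,"grip":-0.5},{"dx":0,"dy":0,"dz":0.01,"wx":0,"wy":0,"wz":0,"grip":-0.5},{"dx":0,"dy":0,"dz":0.03,"wx":0,"wy":0,"wz":0,"grip":-0.5},{"dx":0,"dy":0,"dz":0.03,"wx":0,"wy":0,"wz":0,"grip":-0.5},{"dx":0,"dy":0,"dz":0.02,"wx":0,"wy":0,"wz":0,"grip":-0.5}]' 20
python3 -m jog '[{"dx":-0.028,"dy":0.027,"dz":0,"wx":0,"wy":0,"wz":0,"grip":-1},{"dx":-0.028,"dy":0.027,"dz":0,"wx":0,"wy":0,"wz":0,"grip":-1},{"dx":-0.028,"dy":0.027,"dz":0,"wx":0,"wy":0,"wz":0,"grip":-1},{"dx":-0.028,"dy":0.027,"dz":0,"wx":0,"wy":0,"wz":0,"grip":-1},{"dx":-0.028,"dy":0.027,"dz":0,"wx":0,"wy":0,"wz":0,"grip":-1},{"dx":-0.028,"dy":0.027,"dz":0,"wx":0,"wy":0,"wz":0,"grip":-1},{"dx":-0.028,"dy":0.027,"dz":0,"wx":0,"wy":0,"wz":0,"grip":-1},{"dx":0,"dy":0,"dz":0,"wx":0,"wy":0,"wz":0,"grip":-1},{"dx":0,"dy":0,"dz":0,"wx":0,"wy":0,"wz":0,"grip":-1},{"dx":0,"dy":0,"dz":0,"wx":0,"wy":0,"wz":0,"grip":-1}]' 20
python3 - <<'E'
from h import *
for n in("top","side"):
    im=env.grab_frame(n);cv2.imwrite(f"pics/{n}8.png",im[:,:,::-1])
A=cv2.imread("pics/top8.png")[130:260,180:310];B=cv2.imread("pics/side8.png")[130:290,200:360]
cv2.imwrite("pics/v8.png",np.hstack([cv2.resize(A,(400,400),interpolation=2),cv2.resize(B,(400,400),interpolation=2)]))
E
```

```text
time_s: 21.0
ee_pos: [648.1, 180.3, 69.4]
ee_rot: [179.8, -0.1, 89.9]
force: [0.2, 0.3, -0.2]
gripper_width: 68.3
time_s: 22.0
ee_pos: [451.7, 368.7, 66.7]
ee_rot: [179.9, -0.0, 89.9]
force: [0.6, -1.3, 0.1]
gripper_width: 91.1
```

View pics/v8.png

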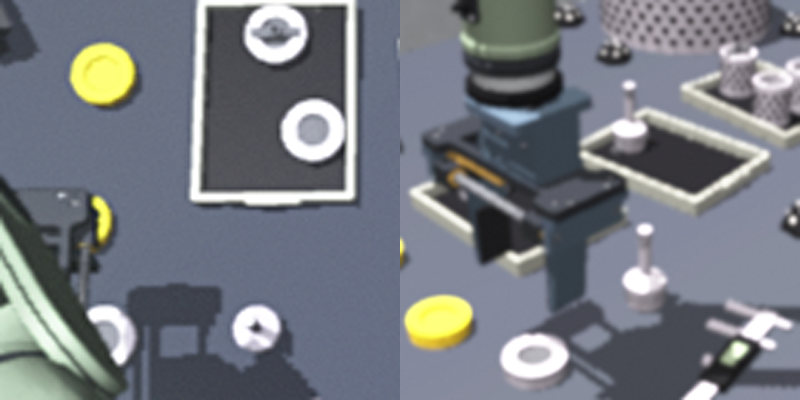

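The first ring lies in its tray. The plain steel ring next to the yellow one is at original top pixel (213,239), and I'm over it. Descending with the jaws slightly narrowed to stay clear of the yellow ring.

```bash
python3 -m jog '[{"dx":-0.001,"dy":0,"dz":-0.025,"wx":0,"wy":0,"wz":0,"grip":-0.8},{"dx":0,"dy":0,"dz":-0.025,"wx":0,"wy":0,"wz":0,"grip":-0.8},{"dx":0,"dy":0,"dz":-0.02,"wx":0,"wy":0,"wz":0,"grip":-0.8},{"dx":0,"dy":0,"dz":-0.012,"wx":0,"wy":0,"wz":0,"grip":-0.8},{"dx":0,"dy":0,"dz":-0.006,"wx":0,"wy":0,"wz":0,"grip":-0.8},{"dx":0,"dy":0,"dz":-0.004,"wx":0,"wy":0,"wz":0,"grip":-0.8},{"dx":0,"dy":0,"dz":-0.002,"wx":0,"wy":0,"wz":0,"grip":-0.8},{"dx":0,"dy":0,"dz":0,"wx":0,"wy":0,"wz":0,"grip":-0.8}]' 20
python3 -m jog '[{"dx":0,"dy":0,"dz":0,"wx":0,"wy":0,"wz":0,"grip":1},{"dx":0,"dy":0,"dz":0,"wx":0,"wy":0,"wz":0,"grip":1},{"dx":0,"dy":0,"dz":0,"wx":0,"wy":0,"wz":0,"grip":1},{"dx":0,"dy":0,"dz":0,"wx":0,"wy":0,"wz":0,"grip":1},{"dx":0,"dy":0,"dz":0,"wx":0,"wy":0,"wz":0,"grip":1},{"dx":0,"dy":0,"dz":0,"wx":0,"wy":0,"wz":0,"grip":1},{"dx":0,"dy":0,"dz":0,"wx":0,"wy":0,"wz":0,"grip":1},{"dx":0,"dy":0,"dz":0,"wx":0,"wy":0,"wz":0,"grip":1}]' 20
```

```text
time_s: 22.9
ee_pos: [450.3, 369.3, -27.3]
ee_rot: [180.0, -0.0, 89.9]
force: [-0.0, -0.4, -0.8]
gripper_width: 81.7
time_s: 23.7
ee_pos: [450.5, 369.4, -27.3]
ee_rot: [179.9, -0.0, 89.9]
force: [1.7, 0.0, 4.0]
gripper_width: 58.1
```

```bash
python3 -m jog '[{"dx":0,"dy":0,"dz":0.01,"wx":0,"wy":0,"wz":0,"grip":1},{"dx":0,"dy":0,"dz":0.02,"wx":0,"wy":0,"wz":0,"grip":1},{"dx":0,"dy":0,"dz":0.02,"wx":0,"wy":0,"wz":0,"grip":1},{"dx":0.017,"dy":-0.0104,"dz":0.01,"wx":0,"wy":0,"wz":0,"grip":1},{"dx":0.034,"dy":-0.0206,"dz":0,"wx":0,"wy":0,"wz":0,"grip":1},{"dx":0.037,"dy":-0.0225,"dz":0,"wx":0,"wy":0,"wz":0,"grip":1},{"dx":0.037,"dy":-0.0225,"dz":0,"wx":0,"wy":0,"wz":0,"grip":1},{"dx":0.037,"dy":-0.0225,"dz":0,"wx":0,"wy":0,"wz":0,"grip":1},{"dx":0.0345,"dy":-0.0209,"dz":0,"wx":0,"wy":0,"wz":0,"grip":1},{"dx":0,"dy":0,"dz":-0.01,"wx":0,"wy":0,"wz":0,"grip":1}]' 20
python3 -m jog '[{"dx":0,"dy":0,"dz":-0.016,"wx":0,"wy":0,"wz":0,"grip":1},{"dx":0,"dy":0,"dz":-0.016,"wx":0,"wy":0,"wz":0,"grip":1},{"dx":0,"dy":0,"dz":-0.007,"wx":0,"wy":0,"wz":0,"grip":1},{"dx":0,"dy":0,"dz":-0.003,"wx":0,"wy":0,"wz":0,"grip":1},{"dx":0,"dy":0,"dz":-0.001,"wx":0,"wy":0,"wz":0,"grip":1},{"dx":0,"dy":0,"dz":-0.001,"wx":0,"wy":0,"wz":0,"grip":1},{"dx":0,"dy":0,"dz":0,"wx":0,"wy":0,"wz":0,"grip":1},{"dx":0,"dy":0,"dz":0,"wx":0,"wy":0,"wz":0,"grip":1}]' 20
```

```text
time_s: 24.7
ee_pos: [651.1, 246.5, 22.8]
ee_rot: [179.7, 0.0, 89.7]
force: [0.0, -0.3, -2.5]
gripper_width: 58.2
time_s: 25.5
ee_pos: [646.7, 249.8, -21.1]
ee_rot: [179.9, -0.0, 89.9]
force: [0.3, -0.2, -2.0]
gripper_width: 58.0
```

```bash
python3 -m jog '[{"dx":0,"dy":0,"dz":-0.001,"wx":0,"wy":0,"wz":0,"grip":1},{"dx":0,"dy":0,"dz":-0.0005,"wx":0,"wy":0,"wz":0,"grip":1},{"dx":0,"dy":0,"dz":0,"wx":0,"wy":0,"wz":0,"grip":1},{"dx":0,"dy":0,"dz":0,"wx":0,"wy":0,"wz":0,"grip":1}]' 20
```

```text
time_s: 25.9
ee_pos: [646.8, 249.7, -22.3]
ee_rot: [179.9, -0.0, 89.9]
force: [-1.4, 0.2, 4.2]
gripper_width: 57.7
```

```bash
python3 -m jog '[{"dx":0,"dy":0,"dz":0,"wx":0,"wy":0,"wz":0,"grip":-0.5},{"dx":0,"dy":0,"dz":0,"wx":0,"wy":0,"wz":0,"grip":-0.5},{"dx":0,"dy":0,"dz":0,"wx":0,"wy":0,"wz":0,"grip":-0.5},{"dx":0,"dy":0,"dz":0,"wx":0,"wy":0,"wz":0,"grip":-0.5},{"dx":0,"dy":0,"dz":0.01,"wx":0,"wy":0,"wz":0,"grip":-0.5},{"dx":0,"dy":0,"dz":0.03,"wx":0,"wy":0,"wz":0,"grip":-0.5},{"dx":0,"dy":0,"dz":0.04,"wx":0,"wy":0,"wz":0,"grip":-0.5},{"dx":0,"dy":0,"dz":0.03,"wx":0,"wy":0,"wz":0,"grip":-0.5},{"dx":0,"dy":0,"dz":0,"wx":0,"wy":0,"wz":0,"grip":-0.5}]' 20
python3 - <<'E'
from h import *
a=env.grab_frame("top");b=env.grab_frame("side")
cv2.imwrite("pics/top9.png",a[:,:,::-1]);cv2.imwrite("pics/side9.png",b[:,:,::-1])
a0=cv2.imread("pics/top0.png")[:,:,::-1].copy();b0=cv2.imread("pics/side0.png")[:,:,::-1].copy()
for t in(140,160,180):
    p,e=rim(a0,263,237,h=13,thr=t);print(t,np.round(p,1),e,plane("top",*p,26).round(1))
A=cv2.resize(a0[222:252,248:278],(400,400),interpolation=0);B=cv2.resize(b0[215:260,280:316],(400,500),interpolation=0)
cv2.imwrite("pics/v9.png",np.hstack([cv2.copyMakeBorder(A,0,100,0,0,0),B])[:,:,::-1])
g=cv2.cvtColor(b0,cv2.COLOR_RGB2GRAY).astype(int)
for v in range(219,255,2):print(v,g[v,288:310])
E
```

```text
time_s: 26.8
ee_pos: [649.9, 250.9, 93.4]
ee_rot: [179.4, -0.2, 89.9]
force: [0.9, 0.6, 0.5]
gripper_width: 68.5
140 [262.7 236.2] (15.4, 16.4, 45) [457.8 229.7  26. ]
160 [262.7 236.2] (15.0, 15.9, 45) [457.8 229.6  26. ]
180 [262.7 236.3] (14.6, 15.5, 44) [457.7 229.6  26. ]
219 [103  98  92  92 104 116 125 139 162 177 177 166 143 126 123 123 122 122
 122 122 123 123]
221 [103 103 107 114 118 123 153 218 251 255 255 250 216 153 124 122 123 122
 122 122 123 122]
223 [121 122 123 122 122 121 133 170 207 223 219 194 154 127 122 122 122 122
 123 123 122 123]
225 [122 123 122 123 123 123 123 122 119 118 114 106 106 117 122 122 122 123
 122 122 122 122]
227 [122 123 123 123 122 123 125 125 122 114 105 102 110 119 122 123 122 122
 123 122 122 123]
229 [123 122 123 123 122 123 125 132 134 129 123 116 115 121 122 122 122 122
 122 122 123 123]
231 [123 123 122 123 123 122 127 139 151 148 136 123 118 120 122 123 122 122
 123 123 123 123]
233 [122 122 123 122 123 122 127 140 153 151 137 123 117 120 123 123 123 122
 123 123 124 123]
235 [123 123 123 122 122 123 132 148 161 154 137 122 118 123 1
[... 187 characters left out ...]
6 209 201 178 154
 135 125 124 124]
241 [140 200 250 255 255 255 255 255 255 255 255 254 254 252 248 245 241 227
 179 137 125 124]
243 [136 186 243 255 255 255 255 255 255 255 255 255 255 255 255 255 253 235
 175 131 124 124]
245 [121 128 159 205 239 252 255 255 255 255 255 255 255 254 250 237 196 143
 114 117 123 124]
247 [122 120 119 129 143 159 175 190 201 202 195 186 172 150 128 109  94  84
  82  88  97 100]
249 [123 121 118 120 126 128 128 126 124 121 120 118 113 104  98  94  87  80
  70  65  65  69]
251 [124 124 125 131 137 136 133 125 120 120 118 118 115 109 103  97  89  75
  67  65  76  95]
253 [123 124 125 126 126 127 127 123 121 122 121 117 112 104  95  87  80  79
  86  97 108 118]
```

View pics/v9.png

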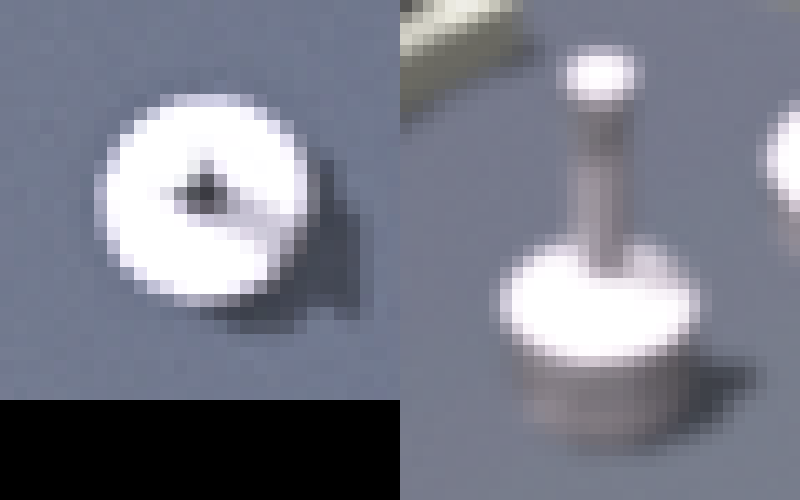

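Run:
```python
from h import *
print(plane("side",297.4,221.7,86),plane("side",297.4,242,28),plane("top",262.7,236.3,28))
print(tri((262.7,236.3),(297.4,242)), proj("top",[456,229.5,86]),proj("side",[456,229.5,86]))
a=cv2.imread("pics/top9.png")[:,:,::-1].copy();b=cv2.imread("pics/side9.png")[:,:,::-1].copy()
for t in (180,):
    try: print(rim(a,263,237,h=13,thr=t))
    except Exception as e: print(e)
```

```text
[453.70746737 228.95098443  86.        ] [453.15420558 230.15583573  28.        ] [457.30889226 229.30904517  28.        ]
(array([456.55556328, 228.7473474 ,  25.990952  ]), np.float64(2.6515081419573696)) (np.float64(259.49783602126604), np.float64(233.60108011549175)) (np.float64(296.5744609568937), np.float64(221.42119489770522))
((262.5, 236.5), (30.5, 30.5, 0))
```

```bash
python3 -m jog '[{"dx":-0.0191,"dy":-0.002,"dz":0,"wx":0,"wy":0,"wz":0.148,"grip":0.2},{"dx":-0.0191,"dy":-0.002,"dz":0,"wx":0,"wy":0,"wz":0.148,"grip":0.2},{"dx":-0.0191,"dy":-0.002,"dz":0,"wx":0,"wy":0,"wz":0.148,"grip":0.2},{"dx":-0.0191,"dy":-0.002,"dz":0,"wx":0,"wy":0,"wz":0.148,"grip":0.2},{"dx":-0.0191,"dy":-0.002,"dz":0,"wx":0,"wy":0,"wz":0.148,"grip":0.2},{"dx":-0.0191,"dy":-0.002,"dz":0,"wx":0,"wy":0,"wz":0.148,"grip":0.2},{"dx":-0.0191,"dy":-0.002,"dz":0,"wx":0,"wy":0,"wz":0.148,"grip":0.2},{"dx":-0.0191,"dy":-0.002,"dz":0,"wx":0,"wy":0,"wz":0.148,"grip":0.2},{"dx":-0.0191,"dy":-0.002,"dz":0,"wx":0,"wy":0,"wz":0.148,"grip":0.2},{"dx":-0.0194,"dy":-0.0024,"dz":0,"wx":0,"wy":0,"wz":0.148,"grip":0.2}]' 15
python3 -m jog '[{"dx":0,"dy":0,"dz":0,"wx":0,"wy":0,"wz":0.09,"grip":0.2},{"dx":0,"dy":0,"dz":0,"wx":0,"wy":0,"wz":0,"grip":0.2},{"dx":0,"dy":0,"dz":0,"wx":0,"wy":0,"wz":0,"grip":0.2},{"dx":0,"dy":0,"dz":0,"wx":0,"wy":0,"wz":0,"grip":0.2}]' 15
python3 - <<'E'
from h import *
b=env.grab_frame("side");a=env.grab_frame("top")
cv2.imwrite("pics/side10.png",b[:,:,::-1]);cv2.imwrite("pics/top10.png",a[:,:,::-1])
A=a[130:230,220:320];B=b[150:260,250:360]
cv2.imwrite("pics/v10.png",np.hstack([cv2.resize(A,(400,400),interpolation=2),cv2.resize(B,(400,400),interpolation=2)])[:,:,::-1])
E
```

```text
time_s: 27.9
ee_pos: [453.1, 228.5, 85.3]
ee_rot: [-179.9, -0.2, 175.1]
force: [0.1, 0.4, -1.4]
gripper_width: 36.4
time_s: 28.3
ee_pos: [455.2, 229.1, 86.2]
ee_rot: [-180.0, -0.0, 179.8]
force: [0.1, -0.1, -0.2]
gripper_width: 36.5
```

View pics/v10.png

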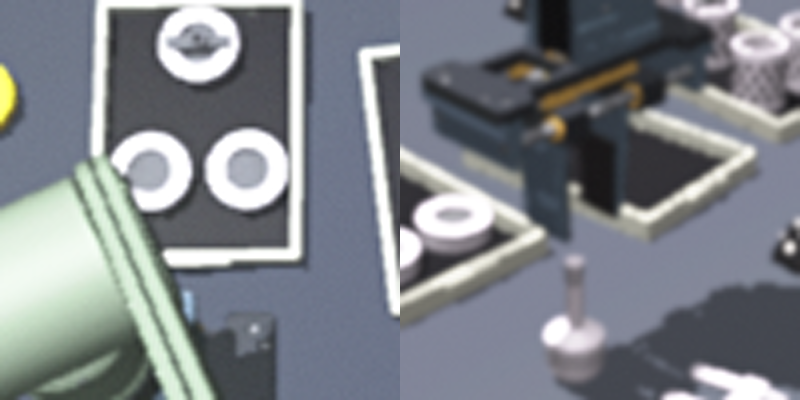

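Both rings lie in the tray with a gap, and the open fingers straddle the stem axis. That's 14 views. Descending and gripping the stem.

```bash
python3 -m jog '[{"dx":0,"dy":0,"dz":-0.016,"wx":0,"wy":0,"wz":0,"grip":0.2},{"dx":0,"dy":0,"dz":-0.02,"wx":0,"wy":0,"wz":0,"grip":0.2},{"dx":0,"dy":0,"dz":-0.02,"wx":0,"wy":0,"wz":0,"grip":0.2},{"dx":0,"dy":0,"dz":-0.012,"wx":0,"wy":0,"wz":0,"grip":0.2},{"dx":0,"dy":0,"dz":-0.008,"wx":0,"wy":0,"wz":0,"grip":0.2},{"dx":0,"dy":0,"dz":0,"wx":0,"wy":0,"wz":0,"grip":0.2},{"dx":0,"dy":0,"dz":0,"wx":0,"wy":0,"wz":0,"grip":0.2}]' 15
python3 -m jog '[{"dx":0,"dy":0,"dz":0,"wx":0,"wy":0,"wz":0,"grip":0.5},{"dx":0,"dy":0,"dz":0,"wx":0,"wy":0,"wz":0,"grip":0.6},{"dx":0,"dy":0,"dz":0,"wx":0,"wy":0,"wz":0,"grip":0.7},{"dx":0,"dy":0,"dz":0,"wx":0,"wy":0,"wz":0,"grip":1},{"dx":0,"dy":0,"dz":0,"wx":0,"wy":0,"wz":0,"grip":1},{"dx":0,"dy":0,"dz":0,"wx":0,"wy":0,"wz":0,"grip":1},{"dx":0,"dy":0,"dz":0,"wx":0,"wy":0,"wz":0,"grip":1},{"dx":0,"dy":0,"dz":0,"wx":0,"wy":0,"wz":0,"grip":1}]' 25
```

```text
time_s: 29.1
ee_pos: [455.6, 229.5, 11.2]
ee_rot: [180.0, 0.0, 179.9]
force: [0.2, 0.7, 0.2]
gripper_width: 36.8
time_s: 29.9
ee_pos: [455.2, 229.1, 11.0]
ee_rot: [-180.0, 0.0, 179.9]
force: [0.1, -1.6, 4.1]
gripper_width: 11.4
```

```bash
python3 -m jog '[{"dx":0,"dy":0,"dz":0.01,"wx":0,"wy":0,"wz":0,"grip":1},{"dx":0,"dy":0,"dz":0.02,"wx":0,"wy":0,"wz":0,"grip":1},{"dx":0.01,"dy":-0.014,"dz":0.02,"wx":0,"wy":0,"wz":0,"grip":1},{"dx":0.0215,"dy":-0.03,"dz":0.01,"wx":0,"wy":0,"wz":0,"grip":1},{"dx":0.024,"dy":-0.034,"dz":0,"wx":0,"wy":0,"wz":0,"grip":1},{"dx":0.024,"dy":-0.034,"dz":0,"wx":0,"wy":0,"wz":0,"grip":1},{"dx":0.024,"dy":-0.034,"dz":0,"wx":0,"wy":0,"wz":0,"grip":1},{"dx":0.024,"dy":-0.034,"dz":0,"wx":0,"wy":0,"wz":0,"grip":1},{"dx":0.02,"dy":-0.028,"dz":0,"wx":0,"wy":0,"wz":0,"grip":1},{"dx":0.0103,"dy":-0.014,"dz":0,"wx":0,"wy":0,"wz":0,"grip":1}]' 25
python3 -m jog '[{"dx":0,"dy":0,"dz":-0.01,"wx":0,"wy":0,"wz":0,"grip":1},{"dx":0,"dy":0,"dz":-0.015,"wx":0,"wy":0,"wz":0,"grip":1},{"dx":0,"dy":0,"dz":-0.015,"wx":0,"wy":0,"wz":0,"grip":1},{"dx":0,"dy":0,"dz":-0.008,"wx":0,"wy":0,"wz":0,"grip":1},{"dx":0,"dy":0,"dz":-0.003,"wx":0,"wy":0,"wz":0,"grip":1},{"dx":0,"dy":0,"dz":-0.001,"wx":0,"wy":0,"wz":0,"grip":1},{"dx":0,"dy":0,"dz":-0.001,"wx":0,"wy":0,"wz":0,"grip":1},{"dx":0,"dy":0,"dz":0,"wx":0,"wy":0,"wz":0,"grip":1},{"dx":0,"dy":0,"dz":0,"wx":0,"wy":0,"wz":0,"grip":1}]' 25
python3 - <<'E'
from h import *
b=env.grab_frame("side")
cv2.imwrite("pics/side11.png",b[:,:,::-1])
cv2.imwrite("pics/v11.png",cv2.resize(b[110:230,250:400],(800,600),interpolation=2)[:,:,::-1])
E
```

```text
time_s: 30.9
ee_pos: [614.2, 4.9, 70.4]
ee_rot: [-180.0, 0.0, 179.8]
force: [-0.8, 0.4, -3.5]
gripper_width: 11.3
time_s: 31.8
ee_pos: [613.2, 7.3, 18.3]
ee_rot: [180.0, 0.0, 179.9]
force: [-0.5, 0.0, -3.5]
gripper_width: 11.2
```

View pics/v11.png

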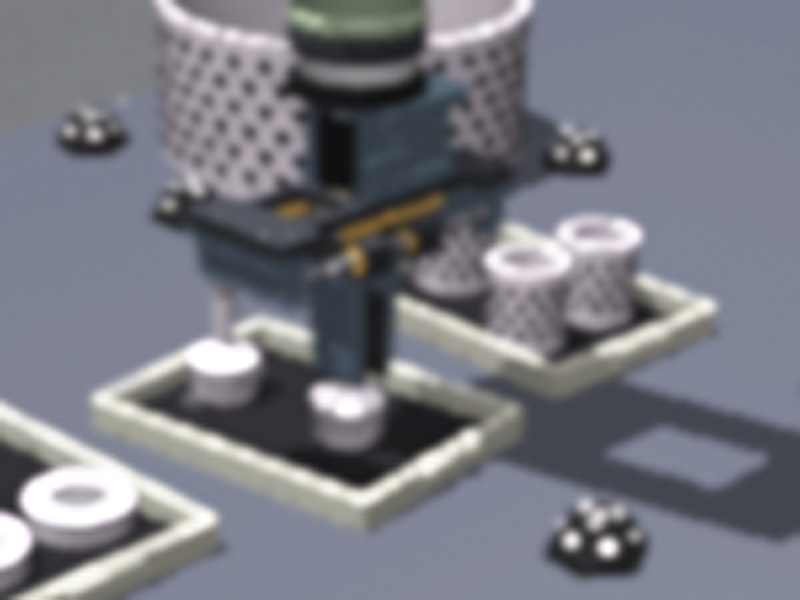

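The plug hangs upright just above the plug tray floor (−3.5 N). Final lowering.

```bash
python3 -m jog '[{"dx":0,"dy":0,"dz":-0.001,"wx":0,"wy":0,"wz":0,"grip":1},{"dx":0,"dy":0,"dz":-0.0008,"wx":0,"wy":0,"wz":0,"grip":1},{"dx":0,"dy":0,"dz":-0.0005,"wx":0,"wy":0,"wz":0,"grip":1},{"dx":0,"dy":0,"dz":0,"wx":0,"wy":0,"wz":0,"grip":1},{"dx":0,"dy":0,"dz":0,"wx":0,"wy":0,"wz":0,"grip":1}]' 25
```

```text
time_s: 32.35
ee_pos: [613.1, 7.2, 16.0]
ee_rot: [-180.0, 0.0, 179.9]
force: [-1.5, -0.8, 1.8]
gripper_width: 11.5
```

```bash
python3 -m jog '[{"dx":0,"dy":0,"dz":0,"wx":0,"wy":0,"wz":0,"grip":0.2},{"dx":0,"dy":0,"dz":0,"wx":0,"wy":0,"wz":0,"grip":0.2},{"dx":0,"dy":0,"dz":0,"wx":0,"wy":0,"wz":0,"grip":0.2},{"dx":0,"dy":0,"dz":0,"wx":0,"wy":0,"wz":0,"grip":0.2},{"dx":0,"dy":0,"dz":0.01,"wx":0,"wy":0,"wz":0,"grip":0.2},{"dx":0,"dy":0,"dz":0.03,"wx":0,"wy":0,"wz":0,"grip":0.2},{"dx":0,"dy":0,"dz":0.04,"wx":0,"wy":0,"wz":0,"grip":0.2},{"dx":0,"dy":0,"dz":0.04,"wx":0,"wy":0,"wz":0,"grip":0.2},{"dx":0,"dy":0,"dz":0.04,"wx":0,"wy":0,"wz":0,"grip":0.2},{"dx":0,"dy":0,"dz":0,"wx":0,"wy":0,"wz":0,"grip":0.2}]' 25
python3 -m jog '[{"dx":-0.03,"dy":-0.035,"dz":0,"wx":0,"wy":0,"wz":0,"grip":0.2},{"dx":-0.03,"dy":-0.035,"dz":0,"wx":0,"wy":0,"wz":0,"grip":0.2},{"dx":-0.03,"dy":-0.035,"dz":0,"wx":0,"wy":0,"wz":0,"grip":0.2},{"dx":-0.03,"dy":-0.035,"dz":0,"wx":0,"wy":0,"wz":0,"grip":0.2},{"dx":-0.03,"dy":-0.035,"dz":0,"wx":0,"wy":0,"wz":0,"grip":0.2},{"dx":-0.03,"dy":-0.035,"dz":0,"wx":0,"wy":0,"wz":0,"grip":0.2},{"dx":-0.03,"dy":-0.035,"dz":0,"wx":0,"wy":0,"wz":0,"grip":0.2},{"dx":-0.02,"dy":-0.035,"dz":0,"wx":0,"wy":0,"wz":0,"grip":0.2},{"dx":-0.01,"dy":-0.02,"dz":0,"wx":0,"wy":0,"wz":0,"grip":0.2},{"dx":0,"dy":0,"dz":0,"wx":0,"wy":0,"wz":0,"grip":0.2}]' 25
python3 - <<'E'
from h import *
b=env.grab_frame("side");a=env.grab_frame("top")
cv2.imwrite("pics/side12.png",b[:,:,::-1]);cv2.imwrite("pics/top12.png",a[:,:,::-1])
A=a[120:260,190:450];B=b[110:270,190:430]
cv2.imwrite("pics/v12.png",np.vstack([cv2.resize(A,(500,270),interpolation=2),cv2.resize(B,(500,330),interpolation=2)])[:,:,::-1])
P=dict(ring1=(646.8,249.7,23),ring2=(647.2,180.1,23),cage1=(637.2,-169.8,65),cage2=(634.2,-240.3,65))
for k,X in P.items():
    p,e=rim(a,*proj("top",X),thr=170);print(k,e,plane("top",*p,X[2]).round(0))
def dots(im,n,X):
    u,v=map(int,proj(n,X));g=cv2.cvtColor(im[v-14:v+14,u-14:u+14],cv2.COLOR_RGB2GRAY);m=cv2.moments((g<60).astype(np.uint8),True);return round(u-14+m['m10']/m['m00'],2),round(v-14+m['m01']/m['m00'],2)
for n,new in(("top",a),("side",b)):
    old=cv2.imread(f"pics/{n}0.png")[:,:,::-1].copy()
    for k,X in dict(tA=(433,4,10),tB=(444,-248,10)).items():print(n,k,dots(old,n,X),dots(new,n,X))
E
```

```text
time_s: 33.35
ee_pos: [616.8, 7.2, 183.0]
ee_rot: [180.0, 0.8, 179.9]
force: [-0.6, -0.5, 0.5]
gripper_width: 36.5
time_s: 34.35
ee_pos: [371.5, -294.7, 175.4]
ee_rot: [-180.0, -0.0, 179.7]
force: [-0.0, 0.3, -0.5]
gripper_width: 36.3
ring1 (19.6, 20.9, 70) [645. 250.  23.]
ring2 (24.2, 32.3, 7) [647. 169.  23.]
cage1 (17.5, 18.7, 107) [ 635. -170.   65.]
cage2 (21.5, 31.5, 180) [ 634. -244.   65.]
top tA (343.77, 245.23) (343.62, 245.26)
top tB (432.79, 239.37) (432.71, 239.48)
side tA (361.98, 220.54) (362.13, 220.81)
side tB (408.55, 189.58) (408.68, 189.56)
```

View pics/v12.png

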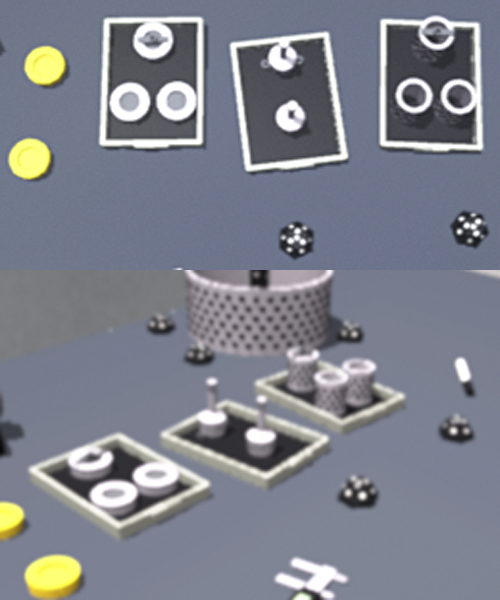

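All five parts stand in the matching trays with gaps, and the targets' pixels have moved by 0.3 px or less. Handing in.

```bash
python3 -c "
from workcell import env
print(env.job_done())"
```

```text
the job is handed in; nothing more can be done
None
```

All five parts are sorted: both cages, both seat rings and the plug each stand upright in the tray with the matching pattern, and the job was handed in at about 34 s. Each part was lowered in millimetre steps, and the wrist reading at touchdown was 2–5 N.

**Checks that agreed:**
- **Gaps:** the last pictures show about 20 mm between the cages and 12 mm between the rings.
- **Bystanders:** the scan targets moved by no more than about 0.3 px in either view. The yellow look-alikes were left untouched.
- **Robot:** the arm was clear of everything at the end.

**Checks that failed or disagreed:**
- **First grasp:** it closed on air above cage_b. The pictures showed the real finger tips about 34 mm above the reported TCP height. I used that offset from then on, and the later grasps, the measured contacts and the pictures fitted it.
- **Final blob fits:** for ring_a/ring_b, the ring nearer the plug tray, and cage_b, the bright blob merged with the tray wall, so those two fitted positions are off (by up to 11 mm). I judged these two by the picture and the release pose instead.
- **Row format:** two move calls were refused because a row lacked some keys. Nothing moved in either.

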